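Slide the tray carriage past its spring catch into the sealer

ROBOT

A 6-joint arm with a two-finger parallel gripper is mounted at the origin on the work surface. World frame = base frame: x ahead of the robot, y to its left, z up, the work surface at z = 0. Lengths are in mm, angles in rad, forces in N, time in s.
With the tool pointing down it reaches from about 350 to 975 mm from the base axis. Payload 7.1 kg.
Tool frame: the origin (TCP) lies at the centre of the arm's flange, where the gripper is bolted on; the fingertips stand 182 mm ahead of it and the grasp point (between the pads) lies 163 mm ahead of it; z points along the fingers, y is the line along which they close (so a half turn about z gives the same grasp; the last joint's range is limited). The gripper opens to 88 mm and grips with 3 to 60 N. Pads are 20 mm wide; open, the fingers measure 115 mm over their backs; the gripper's body (75 mm by 178 mm) begins 61 mm behind the grasp point.
Start: joints at [1.223, 0.423, 1.63, -0, 1.089, -0.019], TCP at [201.786, 591.514, 404.675] pointing down, gripper open.
Joint ranges: [-3, 3], [-0.9, 2.11], [0.09, 2.58], [-1.31, 4.45], [0.11, 2.69], [-2.54, 2.54]. Speed limits (rad/s): [2.39, 2.39, 3.01, 3.14, 3.14, 3.14].

INTERFACE

Orientations are given as a rotation vector (axis times angle).
In Python, from workcell import readout, get_image, ctrl gives the robot as it stands.
- The arm moves only by the tool step_arm, never from a script. Its argument "targets" is a list that holds one entry, the list of rows, each a list of 7 numbers: the shift along the world's x, y, z as a fraction of full scale, then the turn, a rotation vector about the world's x, y, z as a fraction of full scale, then the opening, from 0 (shut) to 1 (fully open). In form: [[[dx, dy, dz, wx, wy, wz, claw], ...]]. A call has exactly 5 rows; each row shifts and turns the commanded pose from where the row before left it; what a row does not reach is not made up. Full scale, the value 1, is 0.05 m for a shift and 4 degrees for a turn. A row lasts 1/8 s, in which the tool goes at most 62.5 mm and 10.7 degrees, less where a joint would pass 70% of its speed; a pose out of reach is approached as far as the arm can. A call with a number of a shift or a turn outside -1 to 1 is refused whole. A call with a gripper value outside its range is refused whole. The fingers move at their own pace and stop on an object; the grip force is fixed at half the most. Time passes only in rows, so rows that do not move let the fingers close, or fill a call up. It gives the time, the measured TCP pose, the force, the opening and the grip force at its end, in the units of the state.
- readout.get_obs(): the state, without advancing time (a new reading comes with each control period).
- get_image(name): name is "side" or "top" or "wrist"; returns a dict with "pixels" (384x512x3 uint8, red, green, blue), "intrinsics" (3x3 intrinsics, pixels), "k1" (the pictures are not rectified: a ray, as slopes to the right and down, at radius r is drawn at 1 + k1 r^2 times it, then the intrinsics apply), "extrinsics" (4x4, takes a point from world to camera coordinates). Camera axes: x right, y down, z forward; pixel columns grow to the right and rows downward; lengths in mm; the calibration is good to about 2 mm. A picture is of the moment at which its call begins. There is no depth.
- ctrl.close_job(): hands the job in; it is judged then, once.
The state is a dict: "t": time; "qpos": joint angles; "qvel": joint speeds; "joint_torque": joint torques, N m; "ee_pos": TCP position; "orientation": TCP orientation; "ft_force": force on the tool from outside, world axes, zero at the start; "moment": the same for the moment, N m; "width": finger opening in mm; "grasp_force": force on a finger pad.
Only numpy, scipy, OpenCV 4.12 (cv2) and the standard library are available. Lean on these libraries where they do the work, as an engineer would, in place of code of your own. Each camera call takes 0.05 s, during which the arm holds its last target. There are 200 camera calls.

TASK

Load the tray sealer: press the green release bar down behind the carriage and, keeping it held down so that the brass catch pin stays out of the way, push the blue plate of the carriage with the fingers until the carriage is fully home under the sealing head. Then let the bar spring up so that the pin locks the carriage there, and move clear. Do not lift the carriage or its tray, and leave everything else on the counter where it is.

Things in the scene. Friction and masses are not known exactly. Their poses are not given: they have to be found in the camera images.
- sealer: Tray sealer, white and steel, fixed, 150 mm wide (its x), 400 mm long (its y); origin: centre of its underside, on the counter. The carriage slides along its +y. Down its middle an open trough, 80 mm wide, floor 36 mm above the counter, runs from y = -200 mm. Steel rails beside it (x beyond 48 mm) are up to 79 mm high; their lips keep the carriage from being lifted.
- head (a point): Centre of the sealing head, the white block over the +y end of the sealer: 150 mm in x, y = 105 to 200 mm, 120 to 170 mm above the counter, with cheeks down to the rails and a film roll above, up to 220 mm.
- bar_end (a point): Top of the yellow-tipped end of the green release bar, on its centre line, at x = 0, y = -190 mm in the sealer's frame. The flat bar, 30 mm wide, lies in the middle of the trough from here to y = 78 mm, passing under the carriage; its top is 56 mm above the counter when up. It moves straight down without tilting, wherever it is pressed.
- catch (a joint): How far the green bar is pressed down, m: 0 up (sprung), 0.014 fully down; about 4 N to start it, 9 N fully down. The brass catch pin is part of the bar and moves with it: at 0 it stands 8 mm above the carriage's underside and blocks it; beyond 0.008 the carriage can pass over it (0.010 to 0.013 is a safe depth).
- pin_top (a point): Top centre of the brass catch pin (14 mm wide, 16 mm along the slide), at x = 0, y = 70 mm in the sealer's frame, 68 mm above the counter when up. At the start it stands just ahead of the carriage; with the carriage home it springs up into the hole in the carriage's base.
- carriage: Loose aluminium carriage, 110 mm wide, 140 mm long, base 10 mm thick, about 0.5 kg. Origin: centre of its underside, 60 mm above the counter; its y is the sealer's y. A 22 x 24 mm hole for the pin goes through the centre of its base. Home: origin at y = 70 mm in the sealer's frame (the end stop halts it 1.5 mm farther on; the pin still enters up to 4 mm short of home).
- push_face (a point): Point on the centre line of the rear (-y) face of the carriage's blue push plate, 85 mm above the counter. The plate is 91 mm wide, its top 106 mm above the counter; plate and base make one flush face from 60 mm up. In the sealer's frame it starts at y = -113 to -88 mm and is at y = 0 when home.
- tray: Loose black two-part food tray, 80 x 120 mm, 34 mm tall, standing in a nest in the carriage. Origin: centre of its underside, 70 mm above the counter. Its rim is 2 mm lower than the top of the blue plate.
- jar: Bystander: amber glass jar with a red cap, 56 mm across, 85 mm tall. Origin: centre of its underside.
- bowl: Bystander: small steel bowl, 90 mm across, 45 mm tall. Origin: centre of its underside.
- spare_tray: Bystander: empty black two-part tray like the one in the carriage, 80 x 120 x 34 mm, on the counter on the robot's side of the sealer. Origin: centre of its underside.
- sauce: Bystander: red sauce bottle, 58 mm across, 170 mm tall. Origin: centre of its underside.
- cup: Bystander: steel cup, 72 mm across, 85 mm tall. Origin: centre of its underside.
- can: Bystander: can with a yellow label, 68 mm across, 100 mm tall. Origin: centre of its underside.
There are look-alikes about, which are no part of the job. Leave any purple look-alike of the tray alone.

How it is judged (in metres and radians):
On the way, in this order (a step that is already met when the one before it is completed fails the run):
1. the release bar is pressed down while the carriage is still short of the catch pin (value of joint catch above 0.008 m and y of push_face in the frame of sealer below -0.07 m), for 0.1 s.
2. the carriage has slid well over the catch pin with the robot still holding the bar down (y of push_face in the frame of sealer between -0.045 and -0.008 m and value of joint catch above 0.007 m and contact force between any of the fingers, the arm and catch above 1 N), for 0.05 s.
At the end, for the whole second after the job is handed in: The carriage is home (its push face within about 5 mm of the home position in the sealer) and at rest on its rails, the bar is up (catch below 0.003 m) with the pin in the carriage's hole, and the tray still sits flat in the carriage (y of push_face in the frame of sealer between -0.0055 and 0.004 m and value of joint catch below 0.003 m and linear speed of carriage below 0.01 m/s and z of carriage in the frame of sealer between 0.056 and 0.064 m and distance between tray and carriage below 0.018 m and angle between tray's own z axis and vertical below 0.1 rad); the robot touches nothing.
It fails at once if the tray is lifted or tipped out of the carriage (z of tray in the frame of carriage above 0.022 m or angle between tray's own z axis and vertical above 0.2 rad).
It fails at once if the carriage is lifted off its rails (z of carriage in the frame of sealer above 0.068 m or angle between carriage's own z axis and vertical above 0.12 rad).
It fails at once if a bystander on the counter is moved (distance of any of jar, bowl, spare_tray, sauce, cup, can from where it was at the start of the episode above 0.025 m).
It also fails if it takes over 38 s, if anything falls off the work surface, if the arm or the gripper's body presses on something with over 40 N, if the wrist force passes 120 N, or if a joint passes its speed limit or range.

## Working session

There is one attempt and no reset: what is moved stays moved. The work goes in short steps, Python scripts to look and compute and a tool call to move; the robot and the scene stay as the last step left them, time stands still between calls to the robot, and variables do not carry over. Pictures are saved under pics/ and viewed, at most 10 in all, crops included, and the job is handed in when it is done.

Besides the shell and the picture viewer there is one more tool, called after "Emit:" as a command line: name --argument value ..., lists and objects as JSON in quotes. step_arm: Moves the arm, as the interface text tells. Shift numbers are shares of 0.05 m and turn numbers shares of 4 degrees, none past 1 either way. Its arguments: {"type":"object","properties":{"targets":{"type":"array"}},"required":["targets"]}

```bash
mkdir -p pics; cat > h.py <<'E'
import numpy as np, cv2
from workcell import readout, get_image, ctrl
def ray(im,u,v):
    K=im["intrinsics"];E=np.array(im["extrinsics"])
    d=np.linalg.inv(K)@[u,v,1];x,y=d[:2];rd=np.hypot(x,y);r=rd
    for _ in range(20): r=rd/(1+im["k1"]*r*r)
    s=r/rd if rd>0 else 1
    R=E[:3,:3];return -R.T@E[:3,3], R.T@np.array([x*s,y*s,1])
def atz(im,u,v,z):
    c,d=ray(im,u,v);return c+d*(z-c[2])/d[2]
def proj(im,p):
    E=np.array(im["extrinsics"]);q=E[:3,:3]@p+E[:3,3];x,y=q[:2]/q[2];f=1+im["k1"]*(x*x+y*y)
    return (im["intrinsics"]@[x*f,y*f,1])[:2]
def save(im,n): cv2.imwrite(n,im["pixels"][:,:,::-1])
E
python3 - <<'E'
from h import *
import pickle
ims={n:get_image(n) for n in("top","side")}
pickle.dump(ims,open("ims.pkl","wb"))
for n in ims: save(ims[n],f"pics/{n}0.png")
print(readout.get_obs()); 
for n in ims: print(-np.array(ims[n]["extrinsics"])[:3,:3].T@np.array(ims[n]["extrinsics"])[:3,3])
E
```

```text
{'t': 0.1, 'qpos': array([ 1.22302717e+00,  4.23756283e-01,  1.63056739e+00,  1.89375951e-08,
        1.08864852e+00, -1.89782695e-02]), 'qvel': array([-1.98083502e-04, -2.81917830e-03, -1.10889160e-03,  2.35562870e-03,
       -1.12330800e-03,  9.03398232e-05]), 'joint_torque': array([-8.59352986e-04, -5.45606732e+01, -2.74325877e+01,  6.45281025e-02,
        1.88083656e-02,  1.90985054e-05]), 'ee_pos': array([201.6921609 , 591.30610642, 404.00250611]), 'orientation': array([-5.14099074e-01, -3.09898716e+00,  2.13046241e-03]), 'ft_force': array([ 0.57153666, -0.35468897, -0.48733403]), 'moment': array([-0.00453069, -0.02634785,  0.09217542]), 'grasp_force': 0.0, 'width': 88.05389397597406}
[ 491.14549965  -14.4215207  1120.77548927]
[288.58785109 561.94757828 909.63632086]
```

View pics/top0.png

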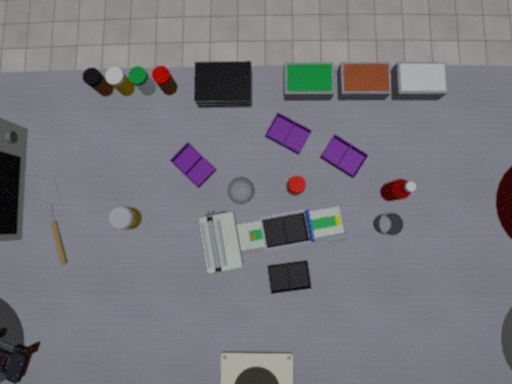

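View pics/side0.png

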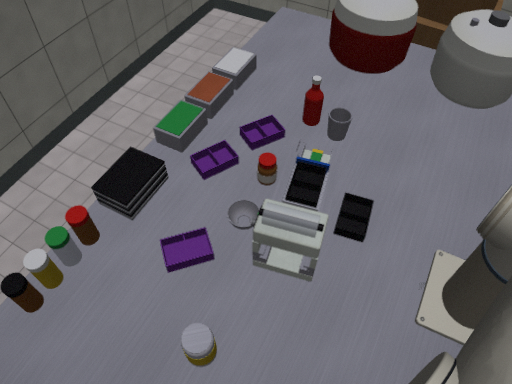

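The top view shows one sealer: head at about (220,240), blue plate at (310,226) and yellow bar tip at (339,220). The black tray in the carriage is at (286,230). The spare tray is at (290,277), and the purple look-alikes are at (193,165), (288,133) and (344,156). I'll enlarge the sealer and measure by colour.

```bash
python3 - <<'E'
from h import *
import pickle
ims=pickle.load(open("ims.pkl","rb"));im=ims["top"];p=im["pixels"]
cv2.imwrite("pics/crop.png",cv2.resize(p[170:310,190:370,::-1],None,fx=4.4,fy=4.2,interpolation=cv2.INTER_CUBIC)[:600,:800])
h=cv2.cvtColor(p,cv2.COLOR_RGB2HSV);H,S,V=[h[:,:,i].astype(int) for i in range(3)]
roi=np.zeros(H.shape,bool);roi[195:255,230:355]=1
for n,m,z in(("yellow",(H>20)&(H<35),56),("blue",(H>100)&(H<130),106),("green",(H>45)&(H<85),56)):
    m=m&(S>120)&(V>60)&roi;ys,xs=np.nonzero(m)
    print(n,len(xs),xs.min(),xs.max(),ys.min(),ys.max(),xs.mean(),ys.mean(),atz(im,xs.mean(),ys.mean(),z))
    if n!="green":
        r=cv2.minAreaRect(np.c_[xs,ys].astype(np.float32));b=cv2.boxPoints(r);print([atz(im,*q,z)[:2].round(1).tolist() for q in b])
    else:
        m[:,:290]=0; m=m&(np.arange(512)>300)[None]; ys,xs=np.nonzero(m);print(atz(im,xs.mean(),ys.mean(),56))
E
```

```text
yellow 52 250 339 215 237 306.15384615384613 225.32692307692307 [ 487.4698539  -145.23601303   56.        ]
[[478.7, 21.2], [517.9, -238.8], [491.5, -242.3], [452.3, 17.1]]
blue 98 306 314 210 241 309.53061224489795 225.73469387755102 [ 486.51226588 -148.42225451  106.        ]
[[528.8, -135.0], [530.7, -144.6], [445.1, -160.7], [443.2, -151.1]]
green 270 250 335 217 239 305.6962962962963 225.46666666666667 [ 487.0649868  -143.90325741   56.        ]
[ 496.04217884 -194.83643457   56.        ]
```

View pics/crop.png

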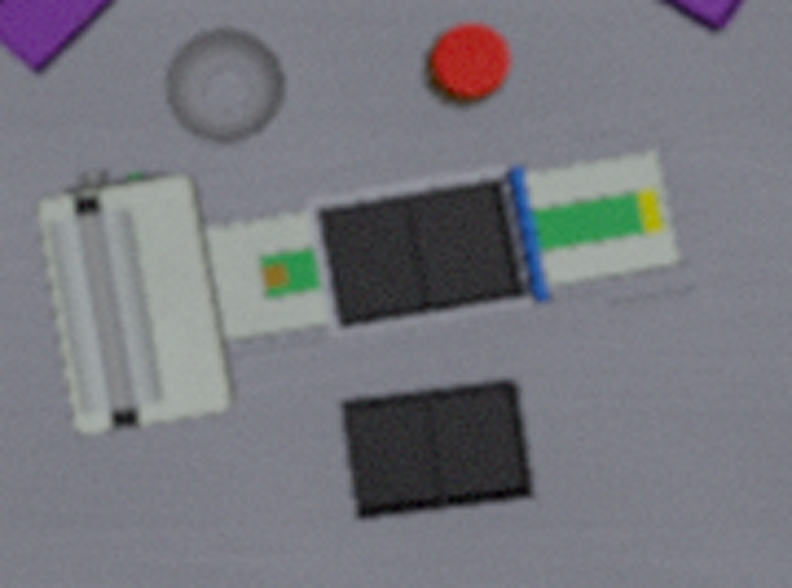

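The crop confirms the carriage: black tray in the nest, blue plate at crop (528,232), yellow tip at (650,211), brass pin at (275,275). The purple trays and the spare tray are separate.

```bash
cat >> h.py <<'E'
def yel(im,lo,hi):
    h=cv2.cvtColor(im["pixels"],cv2.COLOR_RGB2HSV).astype(int);m=(h[:,:,0]>=20)&(h[:,:,0]<35)&(h[:,:,1]>120)&(h[:,:,2]>60)
    m[:lo[1]]=0;m[hi[1]:]=0;m[:,:lo[0]]=0;m[:,hi[0]:]=0
    ys,xs=np.nonzero(m);return xs.mean(),ys.mean(),len(xs)
E
python3 - <<'E'
from h import *
import pickle
im=pickle.load(open("ims.pkl","rb"))["top"]
u,v,n=yel(im,(325,205),(350,240));b=atz(im,u,v,56)
pin=atz(im,252.5,235.5,68);print(u,v,n,b,pin)
h0=atz(im,190+192/4.4,170+175/4.2,170);h1=atz(im,190+230/4.4,170+410/4.2,170)
bl=atz(im,309.5,225.7,106)
print("head front edge mid",(h0+h1)/2,h0-h1,"blue",bl)
d=(pin-b)[:2];L=np.hypot(*d);d/=L;print("d",d,L,np.degrees(np.arctan2(d[1],d[0])))
O=pin[:2]-70*d
s=lambda p:(round((p[:2]-O)@d,1),round((p[:2]-O)@[d[1],-d[0]],1))
print("O",O,"bar",s(b),"blue",s(bl),"head",s((h0+h1)/2))
for y in(-190,-150,-145,-10,0):print(y,O+y*d)
E
```

```text
337.24242424242425 219.72727272727272 33 [ 503.6466985  -235.74044257   56.        ] [458.23932226  10.61737974  68.        ]
head front edge mid [451.01105328  46.13847087 170.        ] [144.81882894  22.9916175    0.        ] blue [ 486.60816362 -148.33869144  106.        ]
d [-0.18126155  0.98343493] 250.5074977474827 100.44324989265517
O [470.92763045 -58.22306502] bar (np.float64(-180.5), np.float64(-0.0)) blue (np.float64(-91.5), np.float64(-0.9)) head (np.float64(106.2), np.float64(-0.7))
-190 [ 505.36732413 -245.07570081]
-150 [ 498.1168623 -205.7383038]
-145 [ 497.21055457 -200.82112918]
-10 [472.74024591 -68.05741428]
0 [470.92763045 -58.22306502]
```

Emit:
step_arm --targets '[[[0,0,0.7,0,0,-1,0],[0.35,-0.9,0.5,0,0,-1,0],[0.35,-0.95,0.3,0,0,-1,0],[0.35,-0.95,0,0,0,-1,0],[0.35,-0.95,0,0,0,-1,0]]]'

```text
t: 0.72
ee_pos: [272.0, 402.4, 479.7]
orientation: [1.047, 2.962, 0.0]
ft_force: [0.2, -0.2, 1.1]
width: 41.5
grasp_force: 0.0
```

Emit:
step_arm --targets '[[[0.35,-0.92,0,0,0,-1,0],[0.35,-0.92,0,0,0,-1,0],[0.35,-0.92,0,0,0,-1,0],[0.35,-0.92,0,0,0,-1,0],[0.35,-0.92,0,0,0,-1,0]]]'

```text
t: 1.35
ee_pos: [359.4, 172.5, 479.6]
orientation: [1.546, 2.735, 0.0]
ft_force: [0.9, -0.1, -0.4]
width: 0.7
grasp_force: 0.0
```

Emit:
step_arm --targets '[[[0.35,-0.92,0,0,0,-1,0],[0.35,-0.92,0,0,0,-1,0],[0.35,-0.92,0,0,0,-1,0],[0.35,-0.92,0,0,0,-1,0],[0.35,-0.92,-0.2,0,0,-1,0]]]'

```text
t: 1.98
ee_pos: [447.2, -57.7, 470.0]
orientation: [1.997, 2.423, 0.001]
ft_force: [-1.0, 0.3, 0.3]
width: 0.9
grasp_force: 0.0
```

Emit:
step_arm --targets '[[[0.35,-0.92,-0.8,0,0,-0.2,0],[0.33,-0.94,-0.8,0,0,0,0],[0.3,-0.94,-0.8,0,0,0,0],[0,0,-0.6,0,0,0,0],[0,0,0,0,0,0,0]]]'

```text
t: 2.6
ee_pos: [493.9, -193.6, 319.4]
orientation: [-2.009, -2.408, 0.003]
ft_force: [-0.8, -0.5, 0.2]
width: 0.7
grasp_force: 0.0
```

```bash
python3 - <<'E'
from h import *
im=get_image("wrist");save(im,"pics/w1.png");o=readout.get_obs();print(o["ee_pos"],o["orientation"],o["qpos"],o["ft_force"])
import pickle;pickle.dump(im,open("w1.pkl","wb"))
E
```

```text
[ 494.52841355 -193.47205877  321.03266211] [-2.01037941e+00 -2.41048657e+00  1.25028107e-03] [-3.95345717e-01  4.04910796e-01  1.89644804e+00  8.47416783e-05
  8.43136118e-01 -5.75918874e-01] [ 0.41840899 -0.1073901   0.67978795]
```

View pics/w1.png

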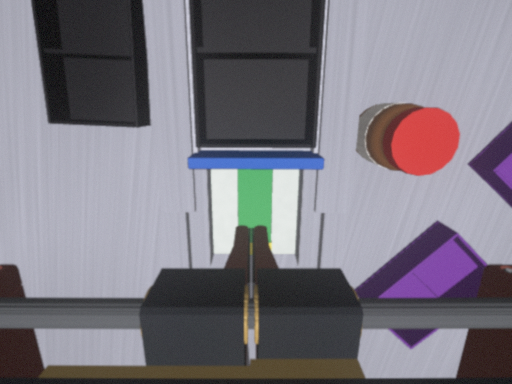

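The wrist view shows the green bar at columns 238 to 272 (row 190) ending at the yellow tip (row ~245), the blue plate top at columns 189 to 323 (row ~158), and the closed fingers above the bar at about (250,235).

```bash
python3 - <<'E'
from h import *
import pickle
im=pickle.load(open("w1.pkl","rb"));p=im["pixels"]
h=cv2.cvtColor(p,cv2.COLOR_RGB2HSV).astype(int);H,S,V=[h[:,:,i] for i in range(3)]
pts=[]
for r in(175,185,195,205,215):
    c=np.nonzero((H[r]>45)&(H[r]<85)&(S[r]>100))[0];c=c[(c>220)&(c<290)];a=(atz(im,c.min()-.5,r,56)+atz(im,c.max()+.5,r,56))/2;pts.append(a[:2]);print(r,c.min(),c.max(),a[:2].round(1))
pts=np.array(pts);w=pts[0]-pts[-1];print("bar dir",np.degrees(np.arctan2(w[1],w[0])))
for c in(200,256,310):
    r=np.nonzero((H[:200,c]>100)&(H[:200,c]<130)&(S[:200,c]>120)&(V[:200,c]>90))[0];print(c,r.min(),r.max(),atz(im,c,r.min()-.5,106)[:2].round(1),atz(im,c,r.max()+.5,106)[:2].round(1),V[r.min()-2:r.max()+5,c])
from scipy.spatial.transform import Rotation as R
M=R.from_rotvec([-2.01038,-2.41049,.00125]).as_matrix();print("tool y",np.degrees(np.arctan2(M[1,1],M[0,1])),M[:,2])
E
```

```text
175 239 271 [ 491.2 -170.3]
185 239 270 [ 492.4 -179. ]
195 239 270 [ 494.  -187.8]
205 239 270 [ 495.7 -196.8]
215 239 270 [ 497.4 -205.9]
bar dir 99.86998103614152
200 156 167 [ 450.5 -152.9] [ 451.6 -160.9] [ 90  93 100 131 180 204 208 208 209 209 209 207 206 199 180 169 186 191]
256 156 168 [ 487.  -146.3] [ 488.6 -154.8] [ 90  86  97 122 176 203 208 206 207 207 206 208 206 201 180 141 172 181
 183]
310 156 168 [ 522.1 -139.8] [ 524.1 -148.3] [ 92  93  93 116 168 197 206 207 209 206 206 206 205 205 195 181 188 190
 190]
tool y 10.343020766214378 [-0.00265163  0.00117436 -0.99999579]
```

Emit:
step_arm --targets '[[[0,0,-0.7,0,0,0,0],[0,0,-0.7,0,0,0,0],[0,0,-0.2,0,0,0,0],[0,0,-0.12,0,0,0,0],[0,0,0,0,0,0,0]]]'

```text
t: 3.28
ee_pos: [495.3, -193.4, 237.0]
orientation: [2.011, 2.412, 0.001]
ft_force: [-1.4, 3.3, 4.1]
width: 0.6
grasp_force: 2.2
```

```bash
python3 - <<'E'
from h import *
o=readout.get_obs();print(o["ee_pos"],o["ft_force"])
E
```

```text
[ 495.34693797 -193.36871398  236.95499621] [-1.40436932  3.31121564  4.07846107]
```

Emit:
step_arm --targets '[[[0,0,-0.08,0,0,0,0],[0,0,-0.06,0,0,0,0],[0,0,0,0,0,0,0],[0,0,0,0,0,0,0],[0,0,0,0,0,0,0]]]'

```text
t: 3.9
ee_pos: [495.3, -193.4, 230.3]
orientation: [2.011, 2.412, 0.001]
ft_force: [-1.4, 3.3, 7.3]
width: 0.4
grasp_force: 3.3
```

Emit:
step_arm --targets '[[[0,0,-0.06,0,0,0,0],[0,0,0,0,0,0,0],[0,0,0,0,0,0,0],[0,0,0,0,0,0,0],[0,0,0,0,0,0,0]]]'

```text
t: 4.53
ee_pos: [495.3, -193.4, 227.4]
orientation: [2.011, 2.412, 0.001]
ft_force: [-2.2, 3.4, 7.3]
width: 0.6
grasp_force: 3.8
```

```bash
python3 - <<'E'
from h import *
im=get_image("wrist");cv2.imwrite("pics/w2.png",cv2.resize(im["pixels"][130:280,160:360,::-1],None,fx=4,fy=4,interpolation=cv2.INTER_CUBIC));o=readout.get_obs();print(o["ee_pos"],o["ft_force"],o["moment"])
E
```

```text
[ 495.33874009 -193.40178817  227.41820358] [-1.18165302  3.68051617  8.68473538] [ 0.61686549  0.33781961 -0.05465273]
```

View pics/w2.png

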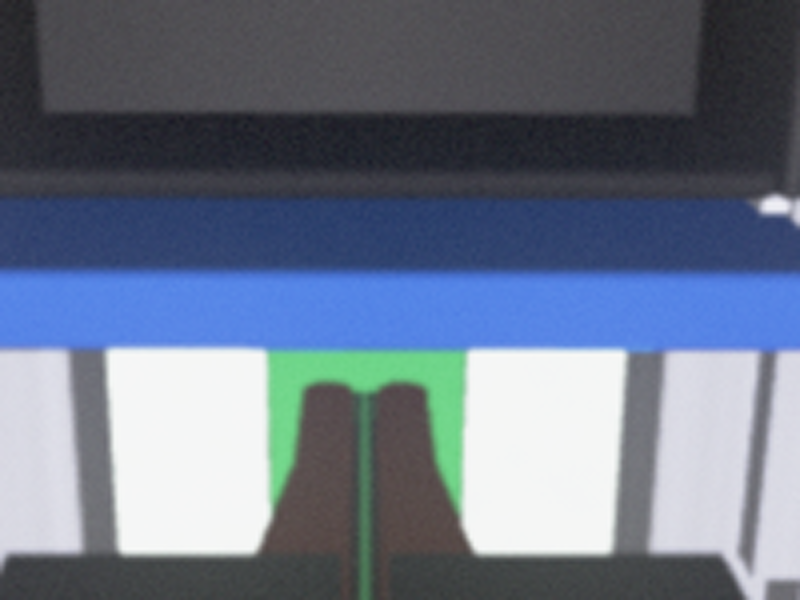

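Fingers are on the bar (crop about (365,380)), with the plate's lower edge ahead at crop row ~345. Depth is about 10.6 mm. Now I slide forward.

Emit:
step_arm --targets '[[[-0.035,0.2,-0.02,0,0,0,0],[-0.053,0.295,0,0,0,0,0],[-0.035,0.2,0,0,0,0,0],[-0.035,0.2,0,0,0,0,0],[-0.035,0.2,0,0,0,0,0]]]'

```text
t: 5.2
ee_pos: [487.6, -140.1, 227.3]
orientation: [2.005, 2.407, 0.003]
ft_force: [2.0, -8.6, 6.2]
width: 0.6
grasp_force: 5.5
```

Emit:
step_arm --targets '[[[-0.035,0.2,-0.02,0,0,0,0],[-0.035,0.2,0,0,0,0,0],[-0.035,0.2,0,0,0,0,0],[-0.035,0.2,0,0,0,0,0],[-0.017,0.1,0,0,0,0,0]]]'

```text
t: 5.82
ee_pos: [480.5, -95.2, 226.8]
orientation: [2.004, 2.406, 0.006]
ft_force: [2.3, -12.7, 11.8]
width: 0.4
grasp_force: 7.2
```

```bash
python3 - <<'E'
from h import *
im=get_image("top");cv2.imwrite("pics/t2.png",cv2.resize(im["pixels"][180:280,200:360,::-1],None,fx=5,fy=5,interpolation=cv2.INTER_CUBIC));o=readout.get_obs();print(o["ee_pos"],o["ft_force"],o["moment"])
O=np.array([470.9,-58.2]);d=np.array([-.177,.984]);print((o["ee_pos"][:2]-O)@d,(o["ee_pos"][:2]-O)@[d[1],-d[0]])
E
```

```text
[480.42486911 -94.87708864 226.77977661] [ 2.6588456  -7.39409111 10.90207031] [-1.24703183 -0.37119742 -0.04651877]
-37.7761570502754 2.8806265190355504
```

View pics/t2.png

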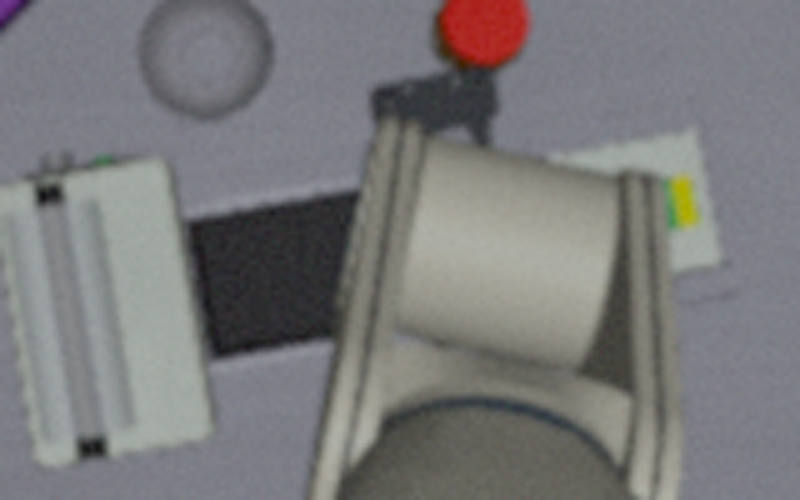

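The carriage's front is now under the head and the bar is still held down. I continue, more slowly.

Emit:
step_arm --targets '[[[-0.035,0.12,0,0,0,0,0],[-0.035,0.12,0,0,0,0,0],[-0.02,0.1,0,0,0,0,0],[-0.01,0.04,0,0,0,0,0],[0,0,0,0,0,0,0]]]'

```text
t: 6.5
ee_pos: [475.7, -76.2, 226.7]
orientation: [2.004, 2.406, 0.007]
ft_force: [4.4, -7.9, 10.9]
width: 0.1
grasp_force: 5.6
```

Emit:
step_arm --targets '[[[-0.008,0.04,0,0,0,0,0],[-0.008,0.04,0,0,0,0,0],[-0.006,0.03,0,0,0,0,0],[0,0,0,0,0,0,0],[0,0,0,0,0,0,0]]]'

```text
t: 7.12
ee_pos: [474.5, -70.8, 226.7]
orientation: [2.004, 2.406, 0.007]
ft_force: [2.8, -11.2, 12.1]
width: 0.2
grasp_force: 6.3
```

Emit:
step_arm --targets '[[[-0.006,0.04,0,0,0,0,0],[-0.006,0.03,0,0,0,0,0],[0,0,0,0,0,0,0],[0,0,0,0,0,0,0],[0,0,0,0,0,0,0]]]'

```text
t: 7.75
ee_pos: [473.9, -67.3, 226.7]
orientation: [2.004, 2.406, 0.007]
ft_force: [3.8, -10.9, 12.1]
width: 0.6
grasp_force: 6.4
```

Emit:
step_arm --targets '[[[-0.004,0.02,0,0,0,0,0],[-0.004,0.02,0,0,0,0,0],[0,0,0,0,0,0,0],[0,0,0,0,0,0,0],[0,0,0,0,0,0,0]]]'

```text
t: 8.38
ee_pos: [473.6, -65.7, 226.7]
orientation: [2.004, 2.406, 0.006]
ft_force: [2.7, -15.9, 11.6]
width: 0.6
grasp_force: 8.8
```

Force is starting to rise, so I push one more notch to confirm the stop.

Emit:
step_arm --targets '[[[-0.004,0.02,0,0,0,0,0],[-0.004,0.02,0,0,0,0,0],[0,0,0,0,0,0,0],[0,0,0,0,0,0,0],[0,0,0,0,0,0,0]]]'

```text
t: 9.0
ee_pos: [473.4, -65.3, 226.9]
orientation: [2.002, 2.405, 0.004]
ft_force: [1.0, -32.2, 11.3]
width: 0.5
grasp_force: 17.4
```

That is the end stop: -32 N and hardly any movement. I back off, release the bar and rise.

Emit:
step_arm --targets '[[[0.018,-0.1,0,0,0,0,0],[0.009,-0.05,0,0,0,0,0],[0,0,0.15,0,0,0,0],[0,0,0.2,0,0,0,0],[0,0,0.3,0,0,0,0]]]'

```text
t: 9.62
ee_pos: [471.1, -69.3, 257.2]
orientation: [-2.011, -2.413, 0.001]
ft_force: [-0.4, -0.6, -0.7]
width: 0.5
grasp_force: 0.0
```

Emit:
step_arm --targets '[[[0,0,0.8,0,0,0,0],[0,-0.4,0.8,0,0,0,0],[0,-0.8,0.8,0,0,0,0],[0,-0.8,0.6,0,0,0,0],[0,-0.8,0,0,0,0,0]]]'

```text
t: 10.25
ee_pos: [471.3, -210.6, 409.8]
orientation: [2.008, 2.409, 0.002]
ft_force: [0.8, 0.4, -0.2]
width: 0.6
grasp_force: 0.0
```

Emit:
step_arm --targets '[[[0,-0.8,0,0,0,0,0],[0,-0.8,0,0,0,0,0],[0,-0.5,0,0,0,0,0],[0,0,0,0,0,0,0],[0,0,0,0,0,0,0]]]'

```text
t: 10.88
ee_pos: [471.1, -313.5, 406.2]
orientation: [-2.011, -2.412, -0.0]
ft_force: [-1.0, 0.5, 0.9]
width: 0.1
grasp_force: 0.0
```

```bash
python3 - <<'E'
from h import *
im=get_image("top");p=im["pixels"];cv2.imwrite("pics/t3.png",cv2.resize(p[170:290,190:350,::-1],None,fx=5,fy=5,interpolation=cv2.INTER_CUBIC));o=readout.get_obs();print(o["ee_pos"],o["ft_force"])
im2=get_image("side");cv2.imwrite("pics/s3.png",cv2.resize(im2["pixels"][100:290,210:400,::-1],None,fx=3,fy=3,interpolation=cv2.INTER_CUBIC))
h=cv2.cvtColor(p,cv2.COLOR_RGB2HSV).astype(int);m=(h[:,:,0]>100)&(h[:,:,0]<130)&(h[:,:,1]>120)&(h[:,:,2]>60);m[:195]=0;m[255:]=0;m[:,:230]=0;m[:,355:]=0
ys,xs=np.nonzero(m);b=atz(im,xs.mean(),ys.mean(),106);O=np.array([470.9,-58.2]);d=np.array([-.177,.984]);print(len(xs),b,"blue s",(b[:2]-O)@d)
E
```

```text
[ 471.19408045 -313.24557644  406.18794401] [-0.21043026 -0.58667361 -0.07526635]
65 [468.11865945 -50.96336138 106.        ] blue s 7.6131496791941125
```

View pics/t3.png

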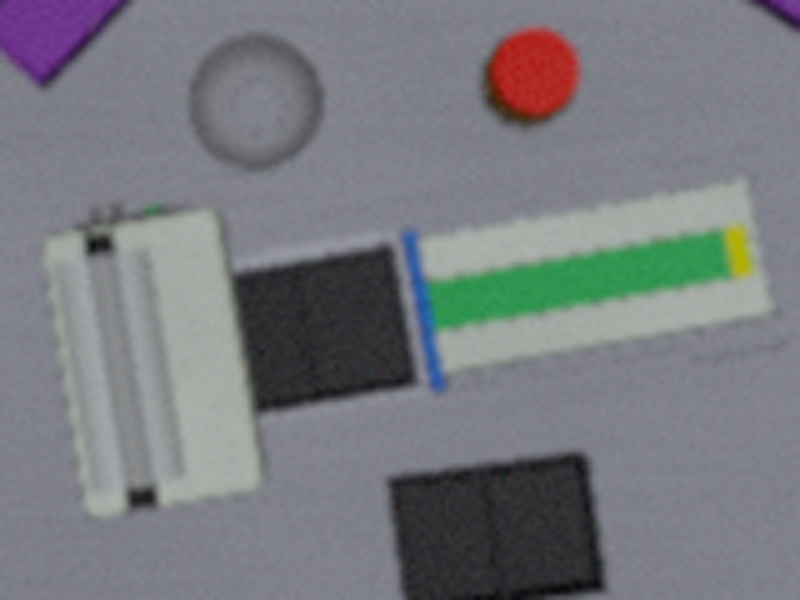

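View pics/s3.png

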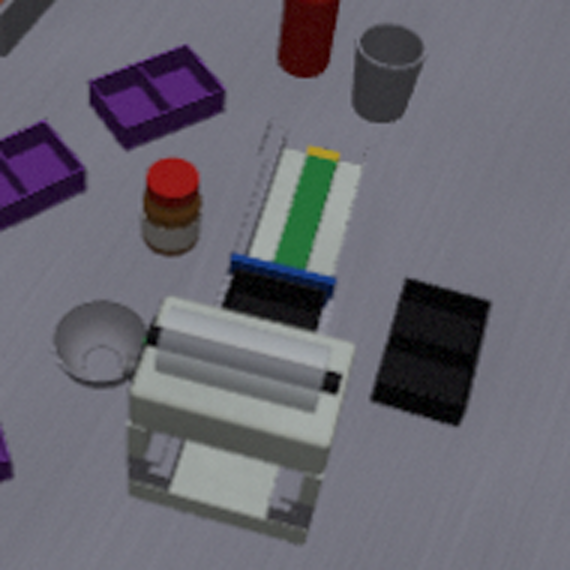

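Both pictures show the carriage in the head, with the blue plate at crop (424,310), the tray flat, the bar clear and the bystanders in place. Before handing in, I check the bar height by its yellow tip in the side view against the start.

```bash
python3 - <<'E'
from h import *
import pickle
a=pickle.load(open("ims.pkl","rb"))["side"];b=get_image("side")
print(yel(a,(300,140),(335,165)),yel(b,(300,140),(335,165)))
p=np.array([503.6,-235.7,56]);print(proj(b,p),proj(b,p-[0,0,11]))
E
```

```text
(np.float64(317.37931034482756), np.float64(150.72413793103448), 29) (np.float64(317.5), np.float64(150.8), 30)
[316.58175727 150.90816971] [316.11499944 153.50087143]
```

The bar tip is at its start height (150.8 px, where a pressed bar would show 153.5), so the pin is up in the hole.

```bash
python3 -c "
from workcell import ctrl;print(ctrl.close_job())"
```

```text
the job is handed in; nothing more can be done
None
```

I pushed the carriage to its end stop with the bar held down, then let the bar spring back to its start height. The arm is clear and the job is handed in; no verdict was returned.

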